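# Load a board onto the inspection slide and bring it under the microscope

### The arm

A 7-joint arm with a two-finger parallel gripper is mounted at the origin on the work surface. World frame = base frame: x ahead of the robot, y to its left, z up, the work surface at z = 0. Lengths are in m, angles in rad, forces in N, time in s.
With the tool pointing down it reaches from about 0.35 to 0.775 m from the base axis. Payload 3.1 kg.
Tool frame: the origin (TCP) lies on the centre line of the jaws, within the pads' length; the fingertips stand 22 mm ahead of it and the grasp point (between the pads) lies 3 mm ahead of it; z points along the fingers, y is the line along which they close (so a half turn about z gives the same grasp; the last joint's range is limited). The gripper opens to 85 mm and grips with 20 to 120 N. Pads are 22 mm wide; open, the fingers measure 114 mm over their backs; the gripper's body (76 mm by 85 mm) begins 54 mm behind the grasp point. The pads swing forward as they close: fully open they stand 13 mm farther back than shut.
Start: joints at [1.121, 0.311, 0.014, 1.512, -0.004, 1.319, -0.027], TCP at [0.218, -0.505, 0.253] pointing down, gripper open.
Joint ranges: [-2.7, 2.7], [-0.3, 1.91], [-1.27, 1.3], [0.12, 2.57], [-1.44, 4.58], [0.2, 2.03], [-3.05, 3.05]. Speed limits (rad/s): [2.79, 2.79, 3.14, 3.14, 3.14, 3.14, 3.14].

### API

Orientations are given as a unit quaternion [w, x, y, z].
In Python, from plant import arm gives the robot as it stands. Calls block until the motion is done:
- arm.move_ptp(position, orientation): joint-space move of the TCP to a pose.
- arm.movel(position, rot=None, speed=0.15): straight line of the TCP; rot=None keeps the orientation; speed is the mean speed in m/s.
- arm.set_joints(angles): joint-space move.
- arm.set_gripper(opening): finger opening in m; the grip force is fixed at half the most; returns when the fingers have stopped.
- arm.dwell(seconds).
- arm.solve_ik(position, orientation): joint angles nearest the present ones, or None.
- arm.state(): the state.
- arm.capture(name): name is "scene" or "top" or "wrist"; returns a dict with "frame" (400x640x3 uint8, red, green, blue), "fx", "fy", "cx", "cy" (pixels), "cam_to_world" (4x4, takes a point from camera to world coordinates); the wrist camera has in their place "T_tool_cam" (4x4, takes a point from camera to tool coordinates, whose origin is the TCP and whose axes are the flange's). Camera axes: x right, y up, looking along -z (the intrinsics and any distortion apply to the point x, -y, -z); pixel columns grow to the right and rows downward; lengths in m; the calibration is good to about 2 mm. A picture is of the moment at which its call begins: read the wrist's pose just before it. There is no depth.
A pose or a line that the arm cannot do raises arm.PlanningError and nothing moves.
- arm.finish_job(): hands the job in; it is judged then, once.
The state is a dict: "t": time; "joints": joint angles; "joint_velocities": joint speeds; "effort": joint torques, N m; "tcp_pos": TCP position; "orientation": TCP orientation; "wrist_force": force on the tool from outside, world axes, zero at the start; "moment": the same for the moment, N m; "width": finger opening in m; "gripper_force": force on a finger pad.
Only numpy, scipy, OpenCV 4.12 (cv2) and the standard library are available. Lean on these libraries where they do the work, as an engineer would, in place of code of your own. Each camera call takes 0.05 s, during which the arm holds its last target. There are 200 camera calls.

### The job

Draw the empty carriage of the inspection slide all the way back to its loading stop, lift the tallest of the three circuit boards upward out of the rack and lower it (never drop it) upright into the carriage's slot there, fully down. Then slide the loaded carriage along until the middle of the board stands centred under the microscope's lens, to within about 6 mm, and let go. Keep the board upright, do not bump the microscope, and leave the other boards and everything else on the bench where they are.

Things in the scene. Friction and masses are not known exactly. Their poses are not given: they have to be found in the camera images.
- slide_base: fixed base of the slide: black plate with white top, 12 mm thick, two steel rods, end blocks 39 mm tall. Origin on the table under the carriage slot's middle when the carriage is at the loading stop; the plate spans -55 to +120 mm in its x and -115 to +345 mm in its y. Its y axis is the travel, from the loading stop towards the microscope
- carriage (a joint): travel of the aluminium carriage along the slide base's +y, m: 0 = against the loading stop, 0.26 = far end; it stays where it is left, with about 2.5 N of friction. It starts somewhere along the rail, empty
- nest (a point): middle of the floor of the carriage's slot, 34 mm above the table; axes as the slide base. The slot runs along y: 116 mm long and 8 mm wide inside, walls 26 mm high with flared lips up to 39 mm above the floor that open to about 23 mm wide and 131 mm long. The carriage plate is 86 x 150 mm
- handle (a point): centre of the top of the carriage's handle, an upright black block 20 mm (x) by 30 mm (y), its top 90 mm and its foot 34 mm above the table, on an arm that reaches out of the carriage's side; it sits 135 mm to -x and 62 mm to -y of the slot's middle, axes as the slide base
- microscope: fixed microscope on a steel pillar (28 mm diameter, 440 mm tall) that stands 95 mm to +x of the lens axis; head with black ring light 84 mm in diameter hanging over the slide, 197 to 417 mm above the table. Origin on the table straight below the lens; axes as the slide base. Its place along the slide varies
- lens (a point): centre of the lens, on the head's underside, 197 mm above the table; axes as the slide base
- rack: fixed black rack, 125 (x) x 132 (y) x 40 mm, with three slots along its y axis, at x = -36, 0 and +36 mm; slot floor 10 mm above the table, each slot 116 mm long, 8 mm wide, 30 mm deep. Origin at the centre of its underside. Which board is in which slot varies
- tall_board: the tallest circuit board: green, 118 mm tall (z), 110 mm wide (y), 5 mm thick (x), with a black bar 10 mm thick, 16 mm tall and 110 mm wide along its top edge, about 0.14 kg. Origin at the middle of its lower edge; it stands upright in one of the rack's slots. Either face may face either way in the carriage
- tall_board_top (a point): middle of the top face of the tall board's bar, 118 mm above its lower edge; axes as the board
- short_board1: one of two other circuit boards in the rack, same make as the tall one but only 70 mm tall; origin at the middle of its lower edge
- short_board2: the second 70 mm tall board in the rack; origin at the middle of its lower edge
- film_roll: roll of brownish amber film standing on end, 60 mm diameter, 115 mm tall, just off the loading end of the slide; origin at the centre of its underside
- tape_roll: roll of masking tape lying flat in front of the slide, 96 mm diameter, 24 mm tall; origin at the centre of its underside
- flux_bottle: white bottle, 48 mm diameter, 130 mm tall, standing left of the slide's front; origin at the centre of its underside
- parts_box: open parts box with one divider, 110 x 150 x 50 mm, on the left; origin at the centre of its underside
- scissors: scissors lying flat on the far right, about 180 mm long; origin at the pivot, on the table
- screwdriver: screwdriver lying on the table between the robot and the rack, 170 mm long; origin near its middle
Things that resemble listed ones, but are neither listed nor needed, are in the scene too. What is shaped like the tall_board but blue is not meant.

How it is judged:
By the outcome, as a careful person would: the job done as asked, in the order asked, and still so for the second after the job is handed in, with the robot touching nothing.
It also fails if it takes over 61 s, if anything falls off the work surface, if the arm or the gripper's body presses on something with over 40 N, if the wrist force passes 120 N, or if a joint passes its speed limit or range.

## Working session

There is one attempt and no reset: what is moved stays moved. The work goes in short steps, each a Python script; the robot and the scene stay as the last script left them, time stands still between calls to the robot, and variables do not carry over. Pictures are saved under pics/ and viewed, at most 10 in all, crops included, and the job is handed in when it is done.

```bash
ls; mkdir -p pics; python3 - <<'E'
from plant import arm
import cv2,pickle
for n in("scene","top"):
    c=arm.capture(n); pickle.dump(c,open(f"{n}.pkl","wb"))
    cv2.imwrite(f"pics/{n}0.png",c["frame"][:,:,::-1])
    print(n,{k:(v if k!="frame" else 0) for k,v in c.items()})
s=arm.state();print(s["t"],s["tcp_pos"],s["orientation"])
E
```

```text
pics
scene {'frame': 0, 'fx': 421.1549475376988, 'fy': 421.1549475376988, 'cx': 316.35366260622214, 'cy': 200.80816942489912, 'cam_to_world': array([[ 0.50689068, -0.60583623,  0.61320821,  1.20088495],
       [ 0.86200798,  0.35791825, -0.35893839, -0.32591366],
       [-0.00202053,  0.71053289,  0.70366109,  0.90837145],
       [ 0.        ,  0.        ,  0.        ,  1.        ]])}
top {'frame': 0, 'fx': 432.4688316684603, 'fy': 432.4688316684603, 'cx': 319.62570683145543, 'cy': 202.3142359163972, 'cam_to_world': array([[ 0.01494881,  0.98229569, -0.1867397 ,  0.29800964],
       [-0.9996941 ,  0.01100263, -0.02215058,  0.07090396],
       [-0.0197038 ,  0.18701371,  0.98215968,  1.3376652 ],
       [ 0.        ,  0.        ,  0.        ,  1.        ]])}
0.1 [ 0.2179073  -0.50432909  0.25231774] [-1.04335635e-03  9.79273948e-01  2.02537337e-01 -2.70087149e-04]
```

View pics/scene0.png

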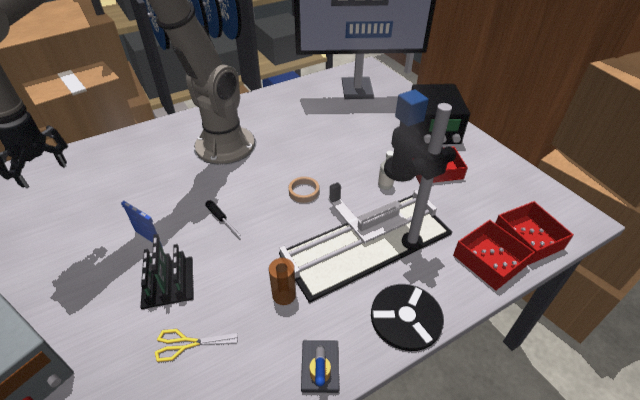

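View pics/top0.png

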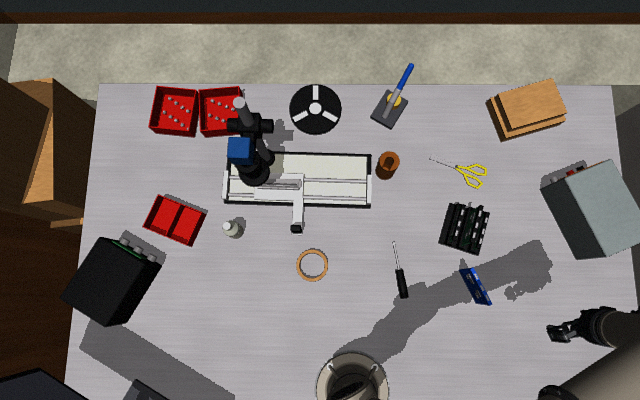

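The scene view shows the slide at (370,240), with the handle at (335,190) and the rack at (167,270). A blue decoy board stands at (140,222). In the top view the rack is at (465,228), the blue board at (475,285), the handle at (297,228) and the microscope head at (250,160). I'll enlarge the rack and the slide next.

```bash
python3 - <<'E'
import cv2,numpy as np
s=cv2.imread("pics/scene0.png");t=cv2.imread("pics/top0.png")
a=cv2.resize(s[215:325,110:230],None,fx=5,fy=5,interpolation=cv2.INTER_CUBIC)  #600x550
cv2.imwrite("pics/c1.png",a)
b=cv2.resize(t[140:240,215:375],None,fx=5,fy=5,interpolation=cv2.INTER_CUBIC)
cv2.imwrite("pics/c2.png",b)
c=cv2.resize(t[195:310,430:500],None,fx=5,fy=5,interpolation=cv2.INTER_CUBIC)
cv2.imwrite("pics/c3.png",c)
E
```

```text
(no output)
```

View pics/c1.png

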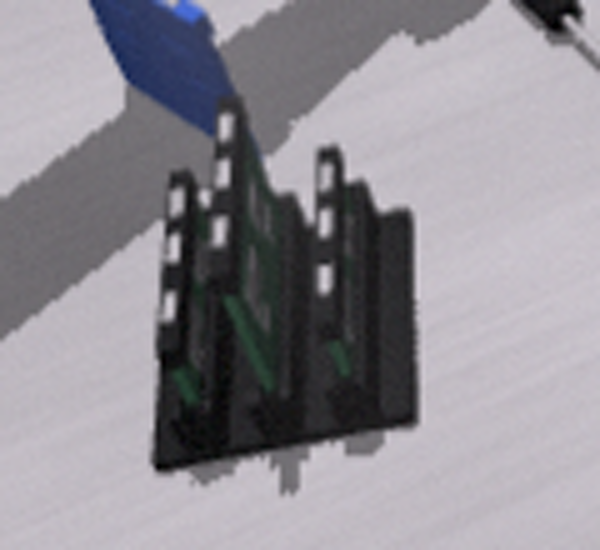

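View pics/c2.png

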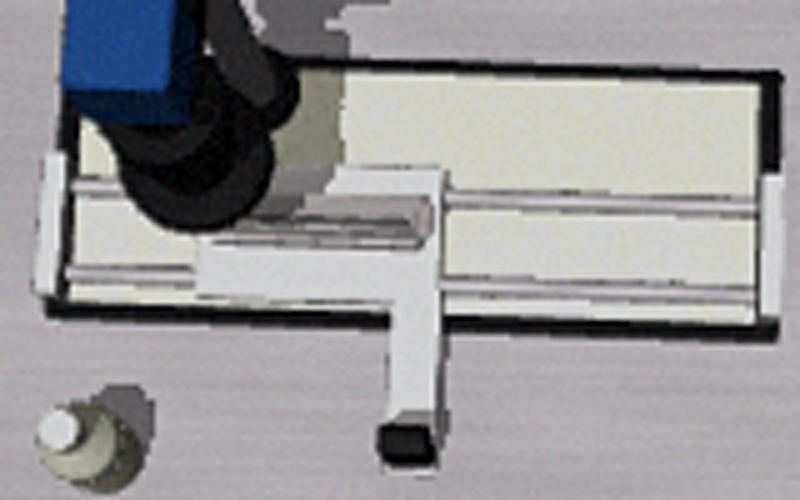

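View pics/c3.png

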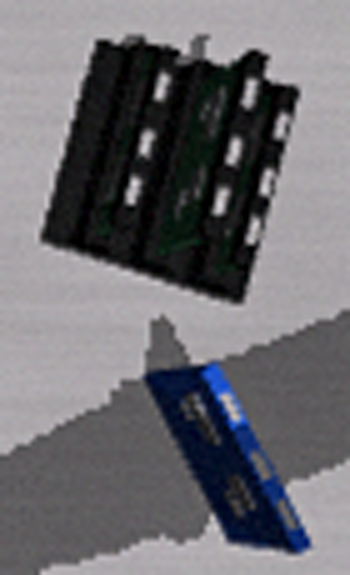

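The crop shows the candidates. The green boards in the rack's three slots have their bars at c1 (175,270), (225,190) and (328,240), and the blue board is at (165,60). The tall board is the green one in the middle slot, because its bar stands clearly higher than the other two. The blue one is the decoy. In c2 the plate corners are at (782,72), (778,342) and (47,320), the handle top at (407,445), and the ring light around (197,165).

```bash
cat > h.py <<'E'
import numpy as np,pickle,cv2
from scipy.optimize import least_squares
from scipy.spatial.transform import Rotation as R
def cam(n): return pickle.load(open(n+".pkl","rb"))
def onz(c,u,v,z):
    T=c["cam_to_world"];d=T[:3,:3]@[(u-c["cx"])/c["fx"],-(v-c["cy"])/c["fy"],-1]
    o=T[:3,3];return o+d*(z-o[2])/d[2]
def proj(c,p):
    T=c["cam_to_world"];q=(np.atleast_2d(p)-T[:3,3])@T[:3,:3]
    return np.c_[c["cx"]+c["fx"]*q[:,0]/-q[:,2],c["cy"]-c["fy"]*q[:,1]/-q[:,2]]
def shot(arm,name):
    s=arm.state();c=arm.capture("wrist")
    T=np.eye(4);q=s["orientation"];T[:3,:3]=R.from_quat([q[1],q[2],q[3],q[0]]).as_matrix();T[:3,3]=s["tcp_pos"]
    c["cam_to_world"]=T@c["T_tool_cam"];pickle.dump(c,open(name+".pkl","wb"))
    cv2.imwrite(f"pics/{name}.png",c["frame"][:,:,::-1]);return c
def down(yaw): # tool down, closing axis (tool y) at world angle yaw+pi/2 ; tool x at yaw
    r=R.from_euler("z",yaw)*R.from_euler("x",np.pi);q=r.as_quat();return np.array([q[3],*q[:3]])
def fit2(obs,p0): # obs: (cam,uv,local xyz); pose x,y,yaw
    def f(p):
        c,s=np.cos(p[2]),np.sin(p[2]);o=[]
        for k,uv,l in obs:
            w=[p[0]+c*l[0]-s*l[1],p[1]+s*l[0]+c*l[1],l[2]];o.append(proj(k,w)[0]-uv)
        return np.ravel(o)
    r=least_squares(f,p0,loss="soft_l1");return r.x,f(r.x).reshape(-1,2)
E
python3 - <<'E'
from h import *
t,s=cam("top"),cam("scene")
g=lambda x,y:(215+x/5,140+y/5)
p,e=fit2([(t,g(782,72),(.12,-.115,.012)),(t,g(778,342),(-.055,-.115,.012)),(t,g(47,320),(-.055,.345,.012)),(s,(312,294),(.12,-.115,.012)),(s,(451,234),(.12,.345,.012))],[.6,0,0]);print("slide",p,e.round(1).tolist())
c_,s_=np.cos(p[2]),np.sin(p[2]);M=np.array([[c_,s_],[-s_,c_]])
h=onz(t,*g(407,445),.09);print("handle",h,M@(h[:2]-p[:2]))
def tri(a,b):
    f=lambda x:np.r_[proj(t,x)[0]-a,proj(s,x)[0]-b];r=least_squares(f,[.6,.1,.2]);return r.x,r.fun
pt,e=tri((239,102),(443,107));print("pillar top",pt,e,M@(pt[:2]-p[:2]))
f=onz(s,412,241,.012);print("pillar foot",f,M@(f[:2]-p[:2]))
k=lambda x,y:(430+x/5,195+y/5)
q,e=fit2([(t,k(100,40),(.0625,.066,.04)),(t,k(42,242),(-.0625,.066,.04)),(t,k(245,302),(-.0625,-.066,.04)),(t,k(300,88),(.0625,-.066,.04))],[.5,-.3,-.3]);print("rack",q,e.round(1).tolist())
for x,y in((250,92),(233,152),(222,200)):print("tall bar",onz(t,*k(x,y),.128))
E
```

```text
slide [ 0.58959348  0.05624688 -0.02076306] [[-0.1, -0.1], [-0.1, 0.1], [-1.0, -0.1], [-3.9, 6.3], [0.5, -3.3]]
handle [0.45553081 0.16537385 0.09      ] [-0.13629942  0.10632009]
pillar top [0.69173498 0.27204531 0.44156421] [ 0.4880001   0.3846179   0.54184396 -0.1407927 ] [0.09763917 0.21787253]
pillar foot [0.68963319 0.27855218 0.012     ] [0.09540274 0.22433436]
rack [ 0.46895086 -0.33516538 -0.26885434] [[-2.5, 0.1], [-0.5, -0.8], [2.5, -0.4], [0.4, 2.4]]
tall bar [ 0.5013157  -0.35352667  0.128     ]
tall bar [ 0.4671548  -0.34224403  0.128     ]
tall bar [ 0.44009123 -0.3347391   0.128     ]
```

```bash
python3 - <<'E'
from h import *
from plant import arm
for n,p,y in(("rack",(.469,-.340,.13),-.28),("nest",(.589,.056,.15),1.55),("hstop",(.453,-.006,.072),-.02),("hlens",(.457,.214,.072),-.02)):
    j=arm.solve_ik(p,down(y));print(n,None if j is None else np.round(j,2))
arm.move_ptp([.45,-.34,.33],down(-.28))
c=shot(arm,"w_rack");print(c["T_tool_cam"].round(3),c["fx"],c["cx"],c["cy"],[k for k in c])
arm.move_ptp([.4545,.165,.25],down(-.02))
shot(arm,"w_hand");print(arm.state()["t"])
a=cv2.imread("pics/w_rack.png");b=cv2.imread("pics/w_hand.png")
cv2.imwrite("pics/w2.png",np.vstack([a,b])[:, :] if 0 else cv2.resize(np.vstack([a,b]),(480,600),interpolation=cv2.INTER_AREA))
E
```

```text
rack [ 0.62  0.46 -0.03  1.6   0.02  1.07 -1.27]
nest [ 0.37  0.58 -0.74  1.52  0.41  1.2  -0.46]
hstop [ 0.37  0.36 -0.48  1.99  0.22  0.84 -1.82]
hlens [ 0.1   0.52 -0.75  1.85  0.43  0.94 -2.44]
[[ 0.     0.965  0.262  0.065]
 [ 1.     0.    -0.001  0.001]
 [-0.001  0.262 -0.965 -0.121]
 [ 0.     0.     0.     1.   ]] 286.87664601038955 317.24457816889657 199.6050600072904 ['frame', 'fx', 'fy', 'cx', 'cy', 'T_tool_cam', 'cam_to_world']
3.1917
```

View pics/w_rack.png

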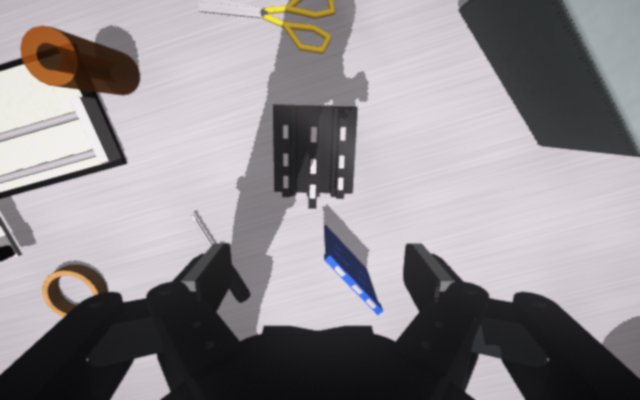

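View pics/w_hand.png

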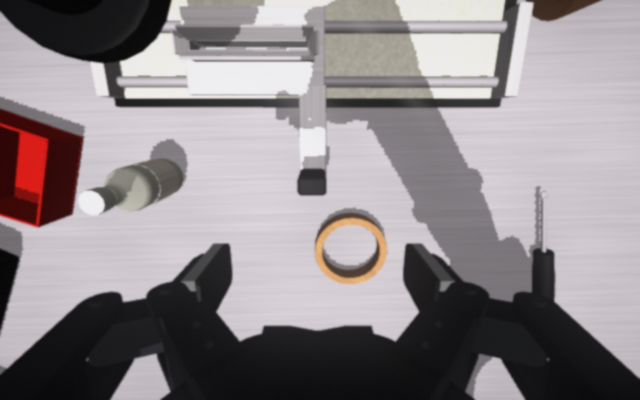

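In w_rack the tall bar runs up the middle slot, with white patches at (313,135), (313,162) and (313,195) and its near end at row 208. In w_hand the handle is at (312,183), and the plate's near corners are at (118,104) and (500,104).

```bash
python3 - <<'E'
from h import *
w=cam("w_hand");t=cam("top");r=cam("w_rack")
g=lambda x,y:(215+x/5,140+y/5)
p,e=fit2([(w,(117,104.5),(-.055,.345,.012)),(w,(499,105.5),(-.055,-.115,.012)),(t,g(782,72),(.12,-.115,.012)),(t,g(778,342),(-.055,-.115,.012)),(t,g(47,320),(-.055,.345,.012))],[.6,0,0]);print("slide",p,e.round(1).tolist())
c_,s_=np.cos(p[2]),np.sin(p[2]);M=np.array([[c_,-s_],[s_,c_]])
for tr in(.165,.168,.171):
    for l in((-.145,-.077),(-.145,-.047)):
        q=np.r_[M@(np.array(l)+[0,tr])+p[:2],.09];print(tr,l,q.round(4),proj(w,q))
cols=w["frame"][186,285:340].astype(int).sum(1);print(cols)
rows=w["frame"][160:200,312].astype(int).sum(1);print(rows)
# tall bar: bright patches profile along u at several rows, and column profile
f=r["frame"].astype(int).sum(2)
for v in(135,162,190,197):print(v,f[v,298:330])
print("col",f[100:215,313])
for yy in(.055,0,-.055):
    print(yy,proj(r,[.469+yy*np.cos(-.28),-.342+yy*np.sin(-.28),.128]))
E
```

```text
slide [ 0.5914233   0.05498685 -0.0248749 ] [[-2.6, 0.5], [2.2, 0.4], [0.4, -0.5], [0.3, -0.3], [-0.6, -1.2]]
0.165 (-0.145, -0.077) [0.4487 0.1466 0.09  ] [[333.12127985 194.98197183]]
0.165 (-0.145, -0.047) [0.4494 0.1766 0.09  ] [[303.39911286 194.93599893]]
0.168 (-0.145, -0.077) [0.4487 0.1496 0.09  ] [[330.14961859 194.9773754 ]]
0.168 (-0.145, -0.047) [0.4495 0.1796 0.09  ] [[300.42621715 194.93140059]]
0.171 (-0.145, -0.077) [0.4488 0.1526 0.09  ] [[327.17783392 194.97277878]]
0.171 (-0.145, -0.047) [0.4496 0.1826 0.09  ] [[297.45319796 194.92680206]]
[641 639 639 640 640 639 639 636 635 632 614 540 383 228 176 184 194 196
 196 196 196 196 195 195 198 195 195 195 193 192 190 190 188 193 187 188
 186 184 176 171 240 409 555 609 615 617 617 617 618 615 615 615 618 616
 616]
[501 501 500 498 498 498 492 448 339 212 147 133 132 130 129 128 135 139
 148 163 175 188 190 193 193 193 195 193 195 191 190 189 186 183 245 409
 559 617 626 624]
135 [115 116 121 119 122 122 125 127 131 132 137 164 241 335 397 415 411 386
 317 227 191 200 210 209 210 207 211 210 214 217 220 223]
162 [ 96 1
[... 271 characters left out ...]
4 656 657 657 654 654 642 606 521 421 451 583 659 676 661 597 466
 402 476 540 576 612 633 641 641 642 642 645 643 645 632]
col [396 391 390 387 357 281 210 181 180 178 178 181 183 184 181 181 181 181
 181 180 178 178 175 172 171 184 253 353 405 412 415 415 418 416 418 415
 415 415 415 415 409 363 255 155 131 119 122 121 119 117 114 113 112 113
 113 113 117 142 256 419 528 573 609 658 689 703 710 713 714 714 714 710
 684 549 348 217 187 181 183 182 182 181 191 251 449 642 701 710 708 707
 706 706 706 707 707 707 701 661 496 297 206 189 188 190 190 187 196 251
 409 576 636 642 636 630 635]
0.055 [[311.29388311 112.26227266]]
0 [[311.63422017 163.36116071]]
-0.055 [[311.94527984 210.06428446]]
```

```bash
python3 - <<'E'
from h import *
r=cam("w_rack")
# patch centre columns by rows: 135->~312.9? 162->313.9, 190->311.9 ; edges
pts=[onz(r,u,v,.128) for u,v in((312.9,134.2),(313.8,166),(312.2,191.4),(312.8,208.4))]
for a in pts: print(a.round(4))
d=np.diff(np.array(pts)[:,:2],axis=0);print(np.linalg.norm(d,axis=1),np.arctan2(d[:,1],d[:,0]))
E
```

```text
[ 0.4993 -0.3524  0.128 ]
[ 0.4655 -0.3435  0.128 ]
[ 0.4377 -0.3335  0.128 ]
[ 0.4178 -0.3283  0.128 ]
[0.0349977  0.02951944 0.0205273 ] [2.88510528 2.79432303 2.8897675 ]
```

```bash
python3 - <<'E'
from h import *
from plant import arm
o=down(-.023)
arm.move_ptp([.459,.168,.15],o)
arm.movel([.459,.168,.073],speed=.12)
s=arm.state();print("pre",s["t"],s["wrist_force"].round(1))
arm.set_gripper(0.0)
s=arm.state();print("grip",s["t"],s["width"],s["gripper_force"],s["wrist_force"].round(1),s["tcp_pos"])
y=np.array([.0239,.9997])  # slide +y in world
p0=np.array(s["tcp_pos"]);
arm.movel(np.r_[p0[:2]-.160*y,p0[2]],speed=.12)
for k in range(14):
    s=arm.state();p=p0.copy();p[:2]-=(.160+.0015*(k+1))*y
    arm.movel(p,speed=.02);arm.dwell(.05);s=arm.state()
    print(k,round(s["t"],2),s["tcp_pos"].round(4),s["wrist_force"].round(1))
    if s["wrist_force"][1]>9: break
E
```

```text
pre 4.4667 [ 0.8 -0.5 -0.6]
grip 5.0167 0.029286480334539986 59.455726146698 [-0.7 -0.2  3.4] [0.45925091 0.16829615 0.0735007 ]
0 6.8 [0.4554 0.0071 0.0735] [0.3 0.5 2.4]
1 7.1 [0.4554 0.0059 0.0735] [1.1 1.8 2.3]
2 7.4 [0.4553 0.0038 0.0735] [1.9 1.9 1.9]
3 7.7 [0.4553 0.0021 0.0735] [0.7 2.  1.7]
4 8.0 [0.4552 0.0006 0.0735] [0.8 2.5 1.9]
5 8.3 [ 0.4552 -0.0009  0.0735] [0.9 1.5 0.9]
6 8.6 [ 0.4552 -0.0021  0.0735] [2.  2.2 0.2]
7 8.9 [ 0.4552 -0.0022  0.0735] [2.  5.7 0.1]
8 9.2 [ 0.4552 -0.0022  0.0735] [ 2.2  8.7 -0.3]
9 9.5 [ 0.4552 -0.0023  0.0735] [ 1.9 11.3 -0.1]
```

```bash
python3 - <<'E'
from h import *
from plant import arm
arm.set_gripper(0.085)
p=arm.state()["tcp_pos"];print(p)
arm.movel([p[0],p[1],.16],speed=.25)
arm.move_ptp([.591,.0,.25],down(1.547))
w=shot(arm,"w_nest");print(arm.state()["t"])
for z in (.034+.039,.034):
  for l in((-.0115,-.0655),(.0115,-.0655),(-.0115,.0655),(.0115,.0655),(-.004,-.058),(.004,.058)):
    c_,s_=np.cos(-.0239),np.sin(-.0239);q=[.591+c_*l[0]-s_*l[1],.0566+s_*l[0]+c_*l[1],z];print(z,l,proj(w,q).round(1))
E
```

```text
[ 0.45496148 -0.00703678  0.07348007]
11.925
0.07300000000000001 (-0.0115, -0.0655) [[307.6 194. ]]
0.07300000000000001 (0.0115, -0.0655) [[329.2 194. ]]
0.07300000000000001 (-0.0115, 0.0655) [[306.3  59.6]]
0.07300000000000001 (0.0115, 0.0655) [[330.7  59.5]]
0.07300000000000001 (-0.004, -0.058) [[314.6 187.1]]
0.07300000000000001 (0.004, 0.058) [[322.7  68.2]]
0.034 (-0.0115, -0.0655) [[308.7 186. ]]
0.034 (0.0115, -0.0655) [[327.9 186. ]]
0.034 (-0.0115, 0.0655) [[307.8  67.1]]
0.034 (0.0115, 0.0655) [[329.1  67.1]]
0.034 (-0.004, -0.058) [[315.  179.9]]
0.034 (0.004, 0.058) [[322.1  74.6]]
```

View pics/w_nest.png

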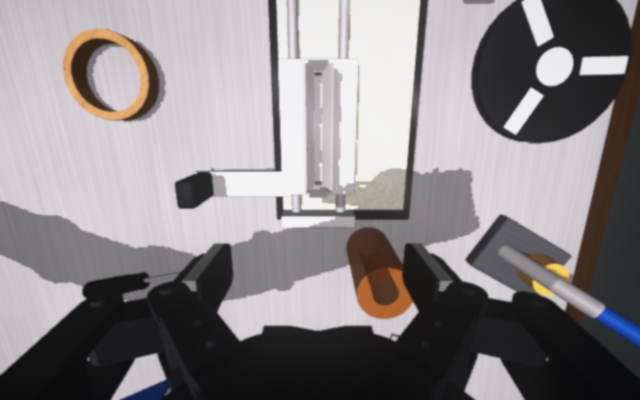

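The slot's lips span about columns 306–332 and rows 60–194, which matches the prediction for the nest at (0.591, 0.0566). I'll check the intensity profile for sub-pixel x, then fetch the board.

```bash
python3 - <<'E'
from h import *
from plant import arm
w=cam("w_nest");f=w["frame"].astype(int).sum(2)
for v in(90,130,170):print(v,f[v,298:340])
print(f[50:80,319]);print(f[175:205,319])
arm.move_ptp([.470,-.343,.24],down(-.285))
arm.movel([.470,-.343,.122],speed=.15)
s=arm.state();print(s["t"],s["wrist_force"].round(1))
arm.set_gripper(0.0)
s=arm.state();print("grip",s["t"],s["width"],s["gripper_force"],s["wrist_force"].round(1),s["moment"].round(2),s["tcp_pos"])
E
```

```text
90 [724 725 723 723 715 701 673 604 516 472 461 458 460 461 458 459 479 509
 525 529 535 558 624 667 633 588 575 573 572 573 577 583 598 619 616 585
 546 525 526 532 540 571]
130 [729 728 727 726 724 715 699 657 566 501 482 480 481 483 494 519 546 546
 542 540 543 568 629 669 644 608 599 601 600 606 607 617 633 645 630 588
 559 552 555 559 584 654]
170 [732 731 731 731 729 723 709 678 588 495 460 455 455 451 450 458 479 500
 509 512 516 547 616 656 614 580 581 587 587 587 587 600 625 625 591 541
 519 519 520 525 554 641]
[722 722 722 722 723 722 718 706 687 636 540 477 463 460 455 456 454 455
 457 456 472 466 371 279 281 364 463 513 526 525]
[546 546 545 546 542 495 395 315 306 376 480 526 515 486 436 398 393 393
 392 394 400 433 545 677 715 721 722 722 723 724]
14.225 [-0.7  0.9 -0. ]
grip 14.9 0.008701556776110363 59.141024351119995 [ 0.2 -0.3  1.9] [-0.04  0.01 -0.01] [ 0.47019359 -0.3431254   0.12226898]
```

```bash
python3 - <<'E'
from h import *
from plant import arm
arm.movel([.470,-.343,.165],speed=.1)
arm.movel([.470,-.343,.30],speed=.2)
s=arm.state();print("lift",s["t"],s["width"],s["wrist_force"].round(1))
arm.move_ptp([.591,.0566,.30],down(1.547))
w=shot(arm,"w_held");s=arm.state();print(s["t"],s["tcp_pos"],s["moment"].round(2))
arm.movel([.591,.0566,.21],speed=.15)
t=arm.capture("scene");cv2.imwrite("pics/sc1.png",cv2.resize(t["frame"][130:300,220:480,::-1],None,fx=3,fy=3))
for d in(-.055,.055):print(d,proj(w,s["tcp_pos"]+np.array([.024*d,d,.006])))
E
```

```text
lift 16.3083 0.00922093791364112 [ 0.1 -0.  -2.9]
17.9 [0.59134792 0.05416771 0.29958125] [-0.04  0.05  0.04]
-0.055 [[320.27887982 373.8258995 ]]
0.055 [[320.14010106 149.85206935]]
```

```bash
python3 - <<'E'
import cv2,numpy as np
a=cv2.imread("pics/w_held.png")[100:400,120:520];b=cv2.imread("pics/sc1.png")
b=cv2.resize(b,(780,510))[0:510,:]
a=cv2.resize(a,(400,300))
b=cv2.resize(b,(400,262))
cv2.imwrite("pics/m1.png",np.vstack([a,b]))
E
```

```text
(no output)
```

View pics/m1.png

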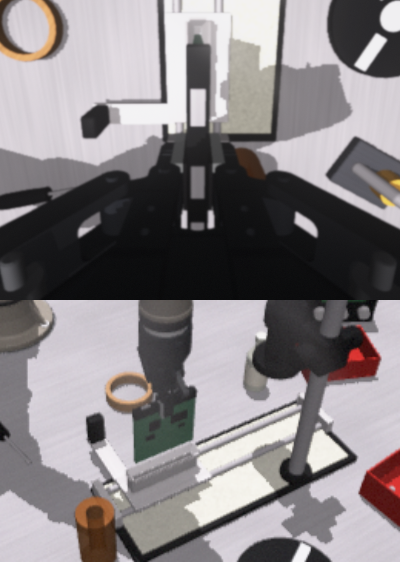

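The board hangs upright above the slot. The bar's forward end is near (318,142) in w_held, so I'll work out its offset along the slot from that.

```bash
python3 - <<'E'
from h import *
from plant import arm
w=cam("w_held");f=w["frame"].astype(int).sum(2)
print(f[125:165,317]);print(f[175,300:335]);
p=np.array([.59134792,.05416771,.29958125])
for d in(.05,.055,.06):print(d,proj(w,p+[.024*d,d,.0057]))
s=arm.state();print(s["t"],s["tcp_pos"],s["wrist_force"].round(1),s["width"])
E
```

```text
[522 550 559 555 552 551 547 542 504 410 319 287 277 270 265 259 256 249
 234 222 211 219 232 241 241 235 230 229 227 223 222 220 217 212 211 212
 207 207 205 202]
[731 732 731 729 717 657 450 256 201 197 197 195 192 194 191 195 196 194
 194 192 191 191 190 190 193 191 190 192 202 255 363 458 499 509 516]
0.05 [[320.1410577  162.40083064]]
0.055 [[320.13315672 149.77798531]]
0.06 [[320.1250691  136.85694235]]
18.7 [0.59194012 0.05685888 0.21147853] [-0.1  0.4 -2.1] 0.008757377468099296
```

```bash
python3 - <<'E'
from h import *
from plant import arm
x,y=.5913,.0556
arm.movel([x,y,.180],speed=.1)
z=.180
while z>.1455:
    z-=.003;arm.movel([x,y,z],speed=.04);s=arm.state()
    print(round(s["t"],2),s["tcp_pos"].round(4),s["wrist_force"].round(1),s["moment"].round(2),round(s["width"],4))
    if s["wrist_force"][2]>12 or np.abs(s["wrist_force"][:2]).max()>15: break
E
```

```text
19.4 [0.5915 0.0557 0.1774] [ 0.6  0.8 -1.6] [-0.05  0.03 -0.02] 0.0092
19.65 [0.5912 0.0555 0.1738] [-0.7  0.5 -0.9] [-0.05 -0.02  0.02] 0.0091
19.9 [0.5911 0.0555 0.1707] [ 0.3 -1.  -1.6] [0.   0.02 0.01] 0.0092
20.15 [0.5911 0.0555 0.1677] [-0.1  0.1 -0.8] [-0.02  0.02 -0.01] 0.0091
20.4 [0.5911 0.0555 0.1647] [ 0.1  0.8 -0.8] [-0.02 -0.03  0.01] 0.0091
20.65 [0.5911 0.0555 0.1617] [ 0.5 -0.4 -1.9] [-0.02 -0.03 -0.03] 0.0089
20.9 [0.5911 0.0555 0.1587] [-0.2 -0.7 -1.3] [-0.04 -0.01  0.05] 0.0089
21.15 [0.5911 0.0555 0.1557] [ 0.1 -0.3 -2.2] [-0. -0.  0.] 0.0085
21.4 [0.5911 0.0555 0.1527] [-0.1  0.6 -1.4] [-0.    0.02  0.03] 0.0091
21.65 [0.5911 0.0555 0.1497] [ 0.7 -0.4 -1.2] [-0.01  0.03 -0.03] 0.0088
21.9 [0.5911 0.0555 0.1467] [-0.4  1.4 -1.2] [-0.02 -0.02 -0.04] 0.0092
22.15 [0.5922 0.0557 0.1462] [-2.4 -0.9  7. ] [-0.19  0.53 -0.  ] 0.0092
```

```bash
python3 - <<'E'
from h import *
from plant import arm
arm.movel([.5913,.0556,.1463],speed=.02)
arm.set_gripper(0.05)
arm.movel([.5913,.0556,.25],speed=.2)
w=shot(arm,"w_placed");t=arm.capture("scene");print(arm.state()["t"])
arm.set_gripper(0.085)
b=cv2.resize(t["frame"][150:300,240:400,::-1],None,fx=2.5,fy=2.5)
a=w["frame"][0:220,200:440,::-1]
b=b[:375];a=cv2.resize(a,(400,367)); cv2.imwrite("pics/m2.png",np.hstack([a,b[:367]]))
E
```

```text
23.65
```

View pics/m2.png

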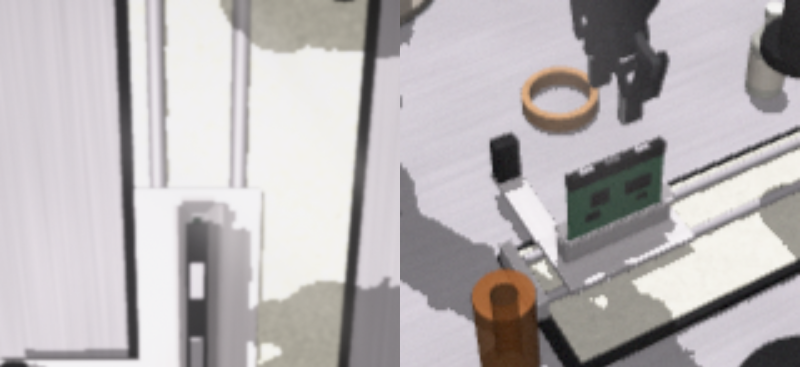

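The placed view shows the board upright and fully down in the carriage slot, green face visible above the walls, and the carriage at its stop. That is all my picture views used, so I'll check numerically from here. Next I push the carriage by its handle.

```bash
python3 - <<'E'
from h import *
from plant import arm
o=down(-.023)
arm.move_ptp([.4555,-.0025,.16],o)
arm.movel([.4555,-.0025,.073],speed=.12)
arm.set_gripper(0.0)
s=arm.state();p0=np.array(s["tcp_pos"]);print("grip",s["t"],s["width"],p0,s["wrist_force"].round(1))
y=np.array([.0239,.9997])
q=np.array([.4552,-.0022])+.2195*y
arm.movel([*q,p0[2]],speed=.08);arm.dwell(.1)
s=arm.state();print("end",s["t"],s["tcp_pos"],s["wrist_force"].round(1))
arm.set_gripper(0.085)
p=s["tcp_pos"];arm.movel([q[0],q[1],.15],speed=.2)
# oblique look at board+ring from robot side: tool pitched forward, camera above fingers
best=None
for pit in(.6,.8,1.0):
  for P in((.36,.27,.25),(.33,.27,.25),(.36,.24,.28),(.36,.27,.2)):
    r=R.from_euler("y",-pit)*R.from_quat(np.roll(down(0),-1));qq=r.as_quat();qo=np.r_[qq[3],qq[:3]]
    j=arm.solve_ik(P,qo);print(pit,P,None if j is None else np.round(j,2))
E
```

```text
grip 26.7167 0.029426109851226994 [ 0.45572465 -0.00203731  0.07351218] [-1.8  0.1  4.8]
end 29.7167 [0.46088023 0.21720323 0.07358392] [ 3.4 -1.9  1.9]
0.6 (0.36, 0.27, 0.25) [-0.04 -0.16 -0.91  2.13  0.5   0.81 -2.83]
0.6 (0.33, 0.27, 0.25) [-0.03 -0.23 -0.94  2.16  0.42  0.82 -2.81]
0.6 (0.36, 0.24, 0.28) [-0.03 -0.28 -0.78  2.12  0.33  0.83 -2.59]
0.6 (0.36, 0.27, 0.2) [-2.23 -0.2   1.06  2.26  0.94  0.95  2.99]
0.8 (0.36, 0.27, 0.25) [-2.26 -0.26  0.89  2.3   1.14  1.16  2.77]
0.8 (0.33, 0.27, 0.25) [-2.16 -0.24  0.73  2.32  1.07  1.18  2.73]
0.8 (0.36, 0.24, 0.28) [-1.65 -0.27  0.37  2.29  1.01  1.09  2.94]
0.8 (0.36, 0.27, 0.2) [-2.36 -0.14  1.08  2.38  1.18  0.97  2.65]
1.0 (0.36, 0.27, 0.25) [-2.52 -0.19  1.07  2.41  1.33  1.23  2.48]
1.0 (0.33, 0.27, 0.25) [-2.64 -0.23  1.06  2.42  1.28  1.34  2.43]
1.0 (0.36, 0.24, 0.28) [-1.99 -0.25  0.55  2.41  1.26  1.23  2.61]
1.0 (0.36, 0.27, 0.2) [-0.34  0.18 -1.08  2.41  1.42  1.16  2.3 ]
```

```bash
python3 - <<'E'
from h import *
from plant import arm
p=arm.state()["tcp_pos"];arm.movel([p[0]-.03,p[1],.25],speed=.25)
r=R.from_euler("y",-.6)*R.from_quat(np.roll(down(0),-1));q=r.as_quat()
arm.move_ptp([.36,.27,.25],np.r_[q[3],q[:3]]);arm.dwell(.2)
w=shot(arm,"w_obl");print(arm.state()["t"],arm.state()["tcp_pos"])
for n,P in dict(ringL=(.59,.32,.197),ringR=(.59,.236,.197),bL=(.59,.33,.152),bR=(.59,.22,.152),bl=(.59,.33,.08),br=(.59,.22,.08)).items():print(n,proj(w,P).round(1))
f=w["frame"].astype(int);g=f.sum(2)
gm=(f[...,1]>f[...,0]+8)&(f[...,1]>f[...,2]+8)
for v in range(0,180,4):
    print("%3d"%v,"".join("G" if gm[v,u] else ("#" if g[v,u]<110 else "+" if g[v,u]<250 else "o" if g[v,u]<480 else ".") for u in range(200,460,2)))
E
```

```text
32.25 [0.36133403 0.26955143 0.24997395]
ringL [[259.6  13.9]]
ringR [[352.8  13.6]]
bL [[258.3  54.2]]
bR [[363.   53.8]]
bl [[269.2  99.2]]
br [[354.7  98.9]]
  0 +++oooooooooo++++ooooooooooooo+#######################################++++++++############+o++o...........+++o+++++++++++++o......
  4 +++oooooooooooooooo+++oooo++ooo+#######################################+++++++#+++###++o......++o.......o++o......o+++++++++......
  8 ++oooooooooooooooooooooooo++ooo+#######################################+++++++++++o...........o++++++++++++o...........o+++o......
 12 ++ooooooooo++++++++++++++++++++###########################################++++++o........oo+++#+++++++++++++++++o.........o.......
 16 ++++++++++++++++++++++++++++++++###########################################++++++o...o++++####+++++++++++++++++++++++o...+........
 20 +++++++++++++++++++++++++++++++++##########################################+o.o++++++++++++++++++++++++++++++++++++++++++o........
 24 +++++++++++++++++++++++++++++++++++#######################################+o....o+++++++++++++++++++++++++++++++++++++++o....
[... 4435 characters left out ...]
+++++++++++++++++++++++++
160 ................oooooooooooooooooooooooooooooooooo++++++++++++++++++++++o...........oooooo++++++++++++++++++++++++++++++++++++++++
164 .................................................................................................................................o
168 ..................................................................................................................................
172 ..................................................................................................................................
176 ..................................................................................................................................
```

```bash
python3 - <<'E'
from h import *
w=cam("w_obl");f=w["frame"].astype(int);g=f.sum(2)
T=w["cam_to_world"]
def run(v,th,u0=310):
    a=u0
    while g[v,a]<th:a-=1
    b=u0
    while g[v,b]<th:b+=1
    return a+.5,b-.5
P=[]
for v in range(22,42,2):
    a,b=run(v,160,310);P+=[onz(w,a,v,.197),onz(w,b,v,.197)]
P=np.array(P)
fr=least_squares(lambda c:np.hypot(P[:,0]-c[0],P[:,1]-c[1])-c[2],[.59,.28,.042]);print("ring free",fr.x,np.abs(fr.fun).max())
fr=least_squares(lambda c:np.hypot(P[:,0]-c[0],P[:,1]-c[1])-.042,[.59,.28],loss="soft_l1",f_scale=.001);print("ring r42",fr.x,np.abs(fr.fun).max())
def onx(u,v,x):
    d=T[:3,:3]@[(u-w["cx"])/w["fx"],-(v-w["cy"])/w["fy"],-1];o=T[:3,3];return o+d*(x-o[0])/d[0]
for v in(57,59,61):
    a,b=run(v,300,315);A,B=onx(a,v,.591),onx(b,v,.591);print(v,a,b,A,B,"mid",(A+B)[1]/2,"w",A[1]-B[1])
for v in (70,72,102,104):
    m=np.where((f[v,255:370,1]>f[v,255:370,0]+8)&(f[v,255:370,1]>f[v,255:370,2]+8))[0]+255
    A,B=onx(m.min()-.5,v,.591),onx(m.max()+.5,v,.591);print(v,(A+B)[1]/2,A[1]-B[1])
E
```

```text
ring free [1.31617321 0.3055062  0.74911569] 0.009820388182189999
ring r42 [0.60021495 0.27572571] 0.15350368689996116
57 258.5 360.5 [0.591      0.33077689 0.14726326] [0.591      0.22186485 0.14679813] mid 0.27632087073849754 w 0.10891204035030591
59 259.5 360.5 [0.591      0.33022777 0.14455754] [0.591      0.22148193 0.14408932] mid 0.2758548513837127 w 0.10874583711210117
61 259.5 360.5 [0.591      0.33075363 0.14181093] [0.591      0.22109256 0.14133488] mid 0.2759230964650559 w 0.10966106409024942
70 0.27568470020870717 0.10833684310435157
72 0.2757563485518932 0.1070159585695313
102 0.27567739741218694 0.10760086782667544
104 0.2750969805112874 0.10738272811564964
```

```bash
python3 - <<'E'
from h import *
w=cam("w_obl");g=w["frame"].astype(int).sum(2)
for th in(110,140):
  L=[];Rr=[]
  for v in range(18,43,2):
    m=g[v,240:380]<th;i=70
    a=i
    while m[a]:a-=1
    b=i
    while m[b]:b+=1
    L.append(onz(w,a+240.5,v,.197));Rr.append(onz(w,b+239.5,v,.197))
  P=np.array(L+Rr)
  F=lambda c:np.hypot(P[:,0]-c[0],P[:,1]-c[1])-.042
  fr=least_squares(F,[.59,.28],loss="soft_l1",f_scale=.0005);print(th,fr.x,(F(fr.x)*1e3).round(1))
# pillar foot/shaft edges in scene fresh? print sanity of ring mids
  print([(round((a[1]+b[1])/2,4),round(a[1]-b[1],4)) for a,b in zip(L,Rr)])
E
```

```text
110 [0.60042139 0.27607152] [ 0.2  0.2  0.4 -0.1  1.2 -1.6 -1.2 -1.8 -1.4 -1.1 -0.9  0.   1.7 -1.9
 -0.9 -0.7 -0.3 -0.4 -0.3  0.6  0.4  0.6  0.6  0.3  1.3  1.7]
[(np.float64(0.2772), np.float64(0.0762)), (np.float64(0.2768), np.float64(0.0751)), (np.float64(0.2768), np.float64(0.073)), (np.float64(0.2763), np.float64(0.0702)), (np.float64(0.2772), np.float64(0.0682)), (np.float64(0.2754), np.float64(0.0609)), (np.float64(0.2749), np.float64(0.0581)), (np.float64(0.2745), np.float64(0.0518)), (np.float64(0.2744), np.float64(0.0464)), (np.float64(0.2744), np.float64(0.0392)), (np.float64(0.2744), np.float64(0.0287)), (np.float64(0.2735), np.float64(0.0199)), (np.float64(0.2744), np.float64(-0.0009))]
140 [0.59937494 0.27711796] [29.  29.3 28.  26.8 25.7 -2.4 -2.7 -2.7 -2.4 -2.1 -2.  -1.   0.6 -0.4
  0.4 -0.3  0.1 -0.2 -0.2  0.6  0.3  0.4  0.7  0.1  0.9  1. ]
[(np.float64(0.2925), np.float64(0.1085)), (np.float64(0.2924), np.float64(0.1081)), (np.float64(0.2924), np.float64(0.1042)), (np.float64(0.2918), np.float64(0.1013)), (np.float64(0.2918), np.float64(0.0974)), (np.float64(0.2758), np.float64(0.0618)), (np.float64(0.2749), np.float64(0.0581)), (np.float64(0.2749), np.float64(0.0526)), (np.float64(0.2749), np.float64(0.0472)), (np.float64(0.2744), np.float64(0.041)), (np.float64(0.2744), np.float64(0.0304)), (np.float64(0.2735), np.float64(0.0217)), (np.float64(0.2735), np.float64(0.0043))]
```

Lens y ≈ 0.276 ±0.0015 and board middle y ≈ 0.2758, so the board is centred. The gripper is clear of everything.

```bash
python3 -c "
from plant import arm
print(arm.finish_job(),arm.state()['t'])"
```

```text
the job is handed in; nothing more can be done
the job is handed in; nothing more can be done
```

The job is handed in: the carriage went back to its loading stop, the tall green board is upright and fully down in its slot, and its middle is under the lens to about 1.5 mm by camera measurement, with the gripper clear (about 32 s used).

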